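Find the rocking lid of the supply organiser and hold it home

ROBOT

A 6-joint arm with a two-finger parallel gripper is mounted at the origin on the work surface. World frame = base frame: x ahead of the robot, y to its left, z up, the work surface at z = 0. Lengths are in mm, angles in rad, forces in N, time in s.
With the tool pointing down it reaches from about 350 to 875 mm from the base axis. Payload 4.2 kg.
Tool frame: the origin (TCP) lies at the very end of the fingers, on their centre line; the grasp point (between the pads) lies arm.grip_depth behind it (arm.grip_depth is the distance from the TCP to the grasp point, in mm); x points along the fingers, y is the direction in which the jaws open and shut, and the axes are right-handed (so a half turn about x gives the same grasp; the last joint's range is limited). The gripper opens to 85 mm and grips with 20 to 120 N. Pads are 22 mm wide; open, the fingers measure 114 mm over their backs; the gripper's body (76 mm by 85 mm) begins 54 mm behind the grasp point. The pads swing forward as they close: fully open they stand 13 mm farther back than shut.
Start: joints at [-0.986, 0.385, 0.008, 0, -1.194, -0.259], TCP at [200.057, -592.095, 231.312] pointing down, gripper open.
Joint ranges: [-3.14, 3.14], [-1.21, 2.06], [-1.07, 1.41], [-3.16, 2.05], [-2.99, -0.16], [-3.1, 3.1]. Speed limits (rad/s): [2.79, 2.79, 3.14, 3.14, 3.14, 3.14].

INTERFACE

Orientations are given as a unit quaternion [x, y, z, w].
In Python, from bench import arm, get_image, models gives the robot as it stands.
- The arm moves only by the tool arm_command, never from a script. Its argument "rows" is a list of rows, each an object of numbers: "dx", "dy", "dz": the shift along the tool's x, y, z in m; "wx", "wy", "wz": the turn, a rotation vector about the tool's x, y, z in degrees; "gripper": the closure, from -1 (fully open) to 1 (shut). A call has exactly 8 rows; each row is the pose to reach, as a shift and turn from the pose measured when the call began, along the tool's axes at that moment; what a row does not reach only later rows make up. A row lasts 1/10 s, in which the tool goes at most 50 mm and 8.59 degrees, less where a joint would pass 70% of its speed; a pose out of reach is approached as far as the arm can. A call with a gripper value outside its range is refused whole. The fingers move at their own pace and stop on an object; the grip force is fixed at half the most. Time passes only in rows, so rows that repeat a pose let the fingers close, or fill a call up. It gives the time, the measured TCP pose, the force and the opening at its end, in the units of the state.
- arm.read_state(): the state, without advancing time (a new reading comes with each control period).
- get_image(name): name is "side" or "top" or "wrist"; returns a dict with "img" (400x640x3 uint8, red, green, blue), "K" (3x3 intrinsics, pixels), "rvec" (rotation vector, rad) and "tvec" (3), from world to camera coordinates, as OpenCV has them; the wrist camera has in their place "T_tool_cam" (4x4, takes a point from camera to tool coordinates, whose origin is the TCP and whose axes are the tool frame's). Camera axes: x right, y down, z forward; pixel columns grow to the right and rows downward; lengths in mm; the calibration is good to about 2 mm. A picture is of the moment at which its call begins: read the wrist's pose just before it. There is no depth.
- arm.job_done(): hands the job in, once; it reports no verdict.
Trained networks look in the newest picture that a camera, given by its name, has taken for a name from the list of things; names that differ only in an ending like _2 or _b are one class to them, and where a whole thing is asked for, a point or a joint stands for the part that bears it (a point fixed in the world has none). Each returns a list of dicts, best first, with "conf" (0 to 1); they miss things now and then, are a little off and sometimes report something else, mostly with a low value. They report only what shows in the picture. A call takes as long as a camera call.
- models.cut_out(camera, query): "mask" (400x640 bool, what is visible of it) and "extent" ([left, top, right, bottom] in pixels, round what is visible of it).
The state is a dict: "clock": time; "joints": joint angles; "joint_vel": joint speeds; "joint_efforts": joint torques, N m; "position": TCP position; "ee_rot": TCP orientation; "contact_force": force on the tool from outside, world axes, zero at the start; "wrist_torque": the same for the moment, N m; "gripper_width": finger opening in mm.
Only numpy, scipy, OpenCV 4.12 (cv2) and the standard library are available. Lean on these libraries where they do the work, as an engineer would, in place of code of your own. Each camera call takes 0.05 s, during which the arm holds its last target.

TASK

One of the six white lids on the green supply organiser is loose and rocks when you press it; the others are firm. Press the lids with a closed fingertip to find the loose one, then press that one level and fully down onto its seat and finish while still holding it down, so that a colleague can strap the box shut. Do not lift any lid, and leave the jar, carton and roll beside it alone.

Things in the scene. Friction and masses are not known exactly. Their poses are not given: they have to be found in the camera images.
- rack: Green plastic supply organiser fixed to the table, 150 (x) by 222 (y) by 55 mm high, with six open wells: 2 rows of 3, pitch 72 mm, walls 6 mm thick. Origin: centre of its underside; x runs across the two rows, y along each row of three, z up. Each well is closed by a white lid (lid_1 to lid_6); all lids look alike and sit level as found, tops 6 mm above the walls, 61 mm above the table.
- lid_1: White square lid, 62 x 62 x 14 mm, blue 22 mm dot at the middle of its top; near row (towards the rack's -x), left end (+y); middle at (-36, 72) mm in the rack's x, y. Origin: middle of its underside (top 14 mm above), axes as the rack's. If it is the loose one: pressed near its +y or -y side it tips about its x axis (to 0.12 rad; springs back, 0.2 N m/rad).
- lid_2: White square lid, 62 x 62 x 14 mm, blue 22 mm dot at the middle of its top; near row, middle; middle at (-36, 0) mm in the rack's x, y. Origin: middle of its underside (top 14 mm above), axes as the rack's. If it is the loose one: pressed near its +y or -y side it tips about its x axis (to 0.12 rad; springs back, 0.2 N m/rad).
- lid_3: White square lid, 62 x 62 x 14 mm, blue 22 mm dot at the middle of its top; near row, right end (-y); middle at (-36, -72) mm in the rack's x, y. Origin: middle of its underside (top 14 mm above), axes as the rack's. If it is the loose one: pressed near its +y or -y side it tips about its x axis (to 0.12 rad; springs back, 0.2 N m/rad).
- lid_4: White square lid, 62 x 62 x 14 mm, blue 22 mm dot at the middle of its top; far row (+x), left end (+y); middle at (36, 72) mm in the rack's x, y. Origin: middle of its underside (top 14 mm above), axes as the rack's. If it is the loose one: pressed near its +y or -y side it tips about its x axis (to 0.12 rad; springs back, 0.2 N m/rad).
- lid_5: White square lid, 62 x 62 x 14 mm, blue 22 mm dot at the middle of its top; far row, middle; middle at (36, 0) mm in the rack's x, y. Origin: middle of its underside (top 14 mm above), axes as the rack's. If it is the loose one: pressed near its +y or -y side it tips about its x axis (to 0.12 rad; springs back, 0.2 N m/rad).
- lid_6: White square lid, 62 x 62 x 14 mm, blue 22 mm dot at the middle of its top; far row, right end (-y); middle at (36, -72) mm in the rack's x, y. Origin: middle of its underside (top 14 mm above), axes as the rack's. If it is the loose one: pressed near its +y or -y side it tips about its x axis (to 0.12 rad; springs back, 0.2 N m/rad).
- seat_1 (a joint): How far the middle of lid_1 is pressed down from where found, m; 0 as found for every lid, negative if lifted. Five lids are firm (give under 2 mm). The loose one, different each time, floats on a soft seal: pressed at the middle it sinks level, 1 N per mm, and lands on a firm flat seat at 0.005 (5 N); let go, it springs back up.
- seat_2 (a joint): How far the middle of lid_2 is pressed down from where found, m; 0 as found for every lid, negative if lifted. Five lids are firm (give under 2 mm). The loose one, different each time, floats on a soft seal: pressed at the middle it sinks level, 1 N per mm, and lands on a firm flat seat at 0.005 (5 N); let go, it springs back up.
- seat_3 (a joint): How far the middle of lid_3 is pressed down from where found, m; 0 as found for every lid, negative if lifted. Five lids are firm (give under 2 mm). The loose one, different each time, floats on a soft seal: pressed at the middle it sinks level, 1 N per mm, and lands on a firm flat seat at 0.005 (5 N); let go, it springs back up.
- seat_4 (a joint): How far the middle of lid_4 is pressed down from where found, m; 0 as found for every lid, negative if lifted. Five lids are firm (give under 2 mm). The loose one, different each time, floats on a soft seal: pressed at the middle it sinks level, 1 N per mm, and lands on a firm flat seat at 0.005 (5 N); let go, it springs back up.
- seat_5 (a joint): How far the middle of lid_5 is pressed down from where found, m; 0 as found for every lid, negative if lifted. Five lids are firm (give under 2 mm). The loose one, different each time, floats on a soft seal: pressed at the middle it sinks level, 1 N per mm, and lands on a firm flat seat at 0.005 (5 N); let go, it springs back up.
- seat_6 (a joint): How far the middle of lid_6 is pressed down from where found, m; 0 as found for every lid, negative if lifted. Five lids are firm (give under 2 mm). The loose one, different each time, floats on a soft seal: pressed at the middle it sinks level, 1 N per mm, and lands on a firm flat seat at 0.005 (5 N); let go, it springs back up.
- pill_bottle: Amber jar with white cap, 42 mm across, 82 mm high, standing beside the organiser's +y end; loose bystander, origin at the centre of its underside.
- carton: Blue and white carton, 95 x 50 x 40 mm high, lying beside the organiser's -y end; loose bystander, origin at the centre of its underside.
- tape_roll: White roll, 52 mm across, 30 mm high, standing beside the organiser's +y end; loose bystander, origin at the centre of its underside.

How it is judged:
By the outcome, as a careful person would: the job done as asked, in the order asked, and still so for the second after the job is handed in, while the arm keeps its last pose, push and grip.
It also fails if it takes over 51 s, if anything falls off the work surface, if the arm or the gripper's body presses on something with over 40 N, if the wrist force passes 120 N, or if a joint passes its speed limit or range.

## Working session

There is one attempt and no reset: what is moved stays moved. The work goes in short steps, Python scripts to look and compute and a tool call to move; the robot and the scene stay as the last step left them, time stands still between calls to the robot, and variables do not carry over. Pictures are saved under pics/ and viewed, and the job is handed in when it is done.

Besides the shell and the picture viewer there is one more tool, called after "Request:" as name(argument=value, ...), one argument or row to a line, values as JSON. arm_command: Moves the arm, as the interface text tells. Its arguments: {"type":"object","properties":{"rows":{"type":"array"}},"required":["rows"]}

```bash
mkdir -p pics
cat > h.py <<'E'
import numpy as np,cv2
from bench import arm,get_image,models
def save(n,f):
    r=get_image(n); cv2.imwrite('pics/'+f,r['img'][:,:,::-1]); return r
def toworld(r,uv,z):
    R,_=cv2.Rodrigues(np.array(r['rvec'],float));t=np.array(r['tvec'],float).ravel()
    d=R.T@np.linalg.inv(r['K'])@np.array([uv[0],uv[1],1.]);c=-R.T@t
    return c+d*(z-c[2])/d[2]
E
python3 - <<'E'
from h import *
s=arm.read_state();print(s)
r=save('top','top1.png')
for m in models.cut_out('top','lid_1'):
    v,u=np.nonzero(m['mask']);print(m['conf'],m['extent'],u.mean(),v.mean(),toworld(r,(u.mean(),v.mean()),61).round(1))
for m in models.cut_out('top','rack'): print('rack',m['conf'],m['extent'])
save('side','side1.png')
E
```

```text
{'clock': 0.0, 'joints': array([-9.86421769e-01,  3.85558549e-01,  6.61847675e-03, -5.13487964e-04,
       -1.19398892e+00, -2.58587592e-01]), 'joint_vel': array([-3.34411464e-04, -1.58645561e-03,  1.37665740e-03, -7.88511660e-04,
       -2.00319544e-03,  8.31034501e-05]), 'joint_efforts': array([ 1.03579007e-04, -3.92287087e+01,  1.88396591e+01,  4.18600112e+00,
       -4.68285536e-03,  5.88326188e-08]), 'position': array([ 199.86033161, -591.56410409,  230.21535046]), 'ee_rot': array([-0.11385116,  0.69791117,  0.11536527,  0.69760216]), 'contact_force': array([-0.09273113,  0.86256616, -0.05777036]), 'wrist_torque': array([-0.01628324,  0.04626177,  0.00936555]), 'gripper_width': 85.49656782354408}
0.76 [263.4, 211.4, 293.8, 244.4] 277.7041847041847 228.5873015873016 [492.7 151.8  61. ]
0.71 [227.9, 193.5, 259.6, 220.7] 241.35395683453237 206.78848920863308 [542.7 239.7  61. ]
0.64 [285.6, 178.4, 314.4, 207.2] 300.5072231139647 192.49117174959872 [580.2 100.6  61. ]
0.59 [290.3, 207.0, 324.2, 235.6] 307.4307228915663 221.1460843373494 [511.7  82.4  61. ]
0.55 [230.8, 220.3, 261.2, 248.5] 247.6456086286595 235.6502311248074 [474.7 221.5  61. ]
0.27 [264.7, 212.6, 294.2, 246.9] 277.53218884120173 228.59227467811158 [492.7 152.2  61. ]
rack 0.71 [224.6, 175.4, 328.0, 257.9]
```

View pics/top1.png

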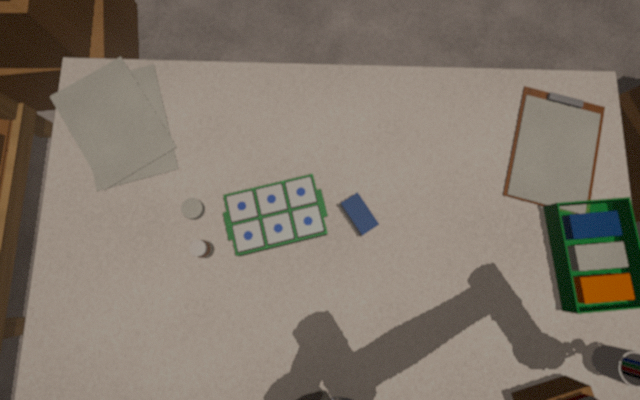

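View pics/side1.png

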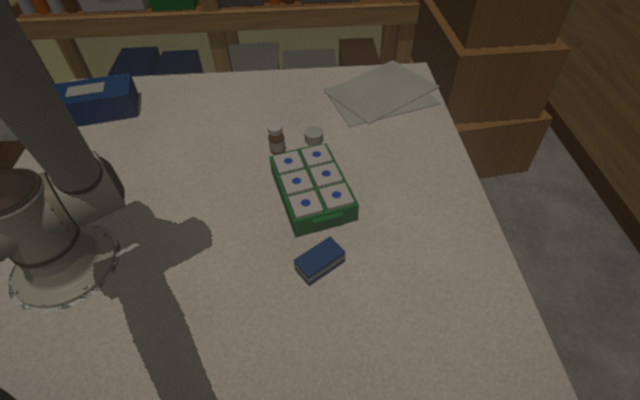

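Run:
```python
from h import *
r=get_image('top');R,_=cv2.Rodrigues(np.array(r['rvec'],float));print('cam',(-R.T@np.array(r['tvec']).ravel()).round(0))
img=r['img'];hsv=cv2.cvtColor(img,cv2.COLOR_RGB2HSV)
m=cv2.inRange(hsv,(95,90,60),(130,255,255))
n,l,st,c=cv2.connectedComponentsWithStats(m)
dots=[]
for i in range(1,n):
    if st[i,4]>15:
        w=toworld(r,c[i],61);print(c[i].round(1),st[i,4],w.round(1))
```

```text
cam [ 399.   71. 1006.]
[300.3 191.2] 38 [583.4 101.1  61. ]
[271.  198.4] 39 [564.4 170.4  61. ]
[359.2 213.4] 654 [532.7 -40.   61. ]
[241.2 205.5] 36 [545.8 240.4  61. ]
[595.3 224.6] 1198 [ 517.6 -603.8   61. ]
[307.6 220.3] 41 [513.6  82.1  61. ]
[277.8 227.9] 42 [494.4 151.8  61. ]
[247.7 235. ] 42 [476.2 221.5  61. ]
```

The top picture shows the six blue dots at (248,235), (278,228), (308,220) in the near row and (241,206), (271,198), (300,191) in the far row. They are 72 mm apart in world coordinates, which puts the rack at about (529.6, 161.2) with 15° yaw. The jar and roll are on the left at about (200,248) and (192,208), and the carton is at (359,213).

```bash
cat >> h.py <<'E'
from scipy.spatial.transform import Rotation as Ro
C=np.array([529.6,161.2]);YAW=np.arctan2(37.4,139.4)
ax=np.array([np.cos(YAW),np.sin(YAW)]);ay=np.array([-np.sin(YAW),np.cos(YAW)])
OFF=[(-36,72),(-36,0),(-36,-72),(36,72),(36,0),(36,-72)]
def lid(i): a,b=OFF[i-1];return C+a*ax+b*ay
def goal(xy,z,sgn=None):
    s=arm.read_state();R=Ro.from_quat(s['ee_rot']).as_matrix();p=s['position']
    best=None
    for sg in (1,-1):
        X=np.array([0,0,-1.]);Y=np.r_[sg*ax,0];Z=np.cross(X,Y)
        T=np.c_[X,Y,Z];w=Ro.from_matrix(R.T@T).as_rotvec(degrees=True)
        if best is None or np.linalg.norm(w)<np.linalg.norm(best): best=w
    d=R.T@(np.r_[xy,z]-p)/1000
    print('p',p.round(2),'F',s['contact_force'].round(2),'t',round(s['clock'],2),'w',s['gripper_width'].round(1) if hasattr(s['gripper_width'],'round') else s['gripper_width'])
    print('d',d.round(4),'w',best.round(2),'j6',s['joints'].round(2))
E
python3 - <<'E'
from h import *
print(arm.grip_depth,YAW,[lid(i).round(1) for i in range(1,7)])
s=arm.read_state();print(Ro.from_quat(s['ee_rot']).as_matrix().round(3))
goal(lid(3),130)
E
```

```text
18.700000000000003 0.2621198412654728 [array([476.2, 221.4]), array([494.8, 151.9]), array([513.5,  82.3]), array([545.7, 240.1]), array([564.4, 170.5]), array([583., 101.])]
[[-0.    -0.32   0.947]
 [ 0.001  0.947  0.32 ]
 [-1.     0.001 -0.   ]]
p [ 199.97 -591.88  230.79] F [0.51 0.44 0.7 ] t 0.25 w 85.53300608895798
d [0.1013 0.5383 0.5128] w [-8.636e+01  4.000e-02 -5.000e-02] j6 [-0.99  0.39  0.01 -0.   -1.19 -0.26]
```

Request:
arm_command(
  rows=[
    {"dx":0,"dy":0.034,"dz":0.032,"wx":-5.4,"gripper":1},
    {"dx":0,"dy":0.068,"dz":0.064,"wx":-10.8,"gripper":1},
    {"dx":0,"dy":0.1,"dz":0.096,"wx":-16.2,"gripper":1},
    {"dx":0,"dy":0.134,"dz":0.128,"wx":-21.6,"gripper":1},
    {"dx":0,"dy":0.168,"dz":0.16,"wx":-27,"gripper":1},
    {"dx":0,"dy":0.202,"dz":0.192,"wx":-32.4,"gripper":1},
    {"dx":0,"dy":0.236,"dz":0.224,"wx":-37.8,"gripper":1},
    {"dx":0,"dy":0.27,"dz":0.256,"wx":-43.2,"gripper":1},
  ],
)

```text
validation failed for argument at $.ro...
```

Run:
```python
from h import *
goal(lid(3),150)
```

```text
p [ 199.97 -591.88  230.79] F [0.51 0.44 0.7 ] t 0.25 w 85.53300608895798
d [0.0813 0.5384 0.5128] w [-8.636e+01  4.000e-02 -5.000e-02] j6 [-0.99  0.39  0.01 -0.   -1.19 -0.26]
```

Request:
arm_command(
  rows=[
    {"dx":0.0,"dy":0.034,"dz":0.032,"wx":-5.4,"wy":0.0,"wz":0.0,"gripper":1.0},
    {"dx":0.0,"dy":0.068,"dz":0.064,"wx":-10.8,"wy":0.0,"wz":0.0,"gripper":1.0},
    {"dx":0.0,"dy":0.1,"dz":0.096,"wx":-16.2,"wy":0.0,"wz":0.0,"gripper":1.0},
    {"dx":0.0,"dy":0.134,"dz":0.128,"wx":-21.6,"wy":0.0,"wz":0.0,"gripper":1.0},
    {"dx":0.0,"dy":0.168,"dz":0.16,"wx":-27.0,"wy":0.0,"wz":0.0,"gripper":1.0},
    {"dx":0.0,"dy":0.202,"dz":0.192,"wx":-32.4,"wy":0.0,"wz":0.0,"gripper":1.0},
    {"dx":0.0,"dy":0.236,"dz":0.224,"wx":-37.8,"wy":0.0,"wz":0.0,"gripper":1.0},
    {"dx":0.0,"dy":0.27,"dz":0.256,"wx":-43.2,"wy":0.0,"wz":0.0,"gripper":1.0},
  ],
)

```text
clock: 1.05
position: [356.4, -252.4, 231.3]
ee_rot: [-0.364, 0.606, 0.365, 0.606]
contact_force: [0.5, 0.2, -0.2]
gripper_width: 0.1
```

Run:
```python
from h import *
goal(lid(3),150)
```

```text
p [ 356.45 -252.4   231.28] F [ 0.49  0.19 -0.17] t 1.05 w 0.07475552719325075
d [0.0816 0.018  0.3692] w [-4.295e+01  5.000e-02  1.000e-02] j6 [-0.24  0.06 -0.42 -0.   -1.09 -0.24]
```

Request:
arm_command(
  rows=[
    {"dx":0.0,"dy":0.003,"dz":0.048,"wx":-6.0,"wy":0.0,"wz":0.0,"gripper":1.0},
    {"dx":0.0,"dy":0.005,"dz":0.096,"wx":-12.0,"wy":0.0,"wz":0.0,"gripper":1.0},
    {"dx":0.0,"dy":0.007,"dz":0.144,"wx":-18.0,"wy":0.0,"wz":0.0,"gripper":1.0},
    {"dx":0.0,"dy":0.01,"dz":0.192,"wx":-24.0,"wy":0.0,"wz":0.0,"gripper":1.0},
    {"dx":0.01,"dy":0.012,"dz":0.24,"wx":-30.0,"wy":0.0,"wz":0.0,"gripper":1.0},
    {"dx":0.03,"dy":0.014,"dz":0.285,"wx":-36.0,"wy":0.0,"wz":0.0,"gripper":1.0},
    {"dx":0.05,"dy":0.016,"dz":0.33,"wx":-42.9,"wy":0.0,"wz":0.0,"gripper":1.0},
    {"dx":0.07,"dy":0.018,"dz":0.369,"wx":-42.9,"wy":0.0,"wz":0.0,"gripper":1.0},
  ],
)

```text
clock: 1.85
position: [514.1, 84.4, 161.1]
ee_rot: [0.562, -0.429, -0.561, -0.43]
contact_force: [0.4, -0.4, 1.3]
gripper_width: 0.2
```

```bash
cat >> h.py <<'E'
def wristdots(f):
    s=arm.read_state();r=save('wrist',f)
    T=np.array(r['T_tool_cam']);R=Ro.from_quat(s['ee_rot']).as_matrix()
    img=r['img'];hsv=cv2.cvtColor(img,cv2.COLOR_RGB2HSV)
    m=cv2.inRange(hsv,(95,90,60),(130,255,255))
    n,l,st,c=cv2.connectedComponentsWithStats(m)
    for i in range(1,n):
        if st[i,4]>60:
            d=R@T[:3,:3]@np.linalg.inv(r['K'])@np.r_[c[i],1];o=R@T[:3,3]+s['position']
            w=o+d*(61-o[2])/d[2];q=w[:2]-C
            print(c[i].round(1),st[i,4],w.round(1),'rack',(q@ax).round(1),(q@ay).round(1))
E
python3 - <<'E'
from h import *
wristdots('w1.png');goal(lid(3),75)
E
```

```text
[326.3  37.9] 7235 [538.3 -35.1  61. ] rack -42.4 -191.8
[229.7 195.8] 391 [584.7 102.5  61. ] rack 38.0 -70.9
[313.8 196.1] 366 [515.5  83.9  61. ] rack -33.6 -71.0
[236. 270.] 316 [566.1 171.7  61. ] rack 38.0 0.6
p [515.26  87.59 157.39] F [ 3.2   3.04 -0.92] t 1.9 w 0.15400379262944938
d [ 0.0824  0.003  -0.0047] w [ 0.18  0.05 -0.09] j6 [ 0.48  0.28 -0.35 -0.   -0.94 -0.21]
```

View pics/w1.png

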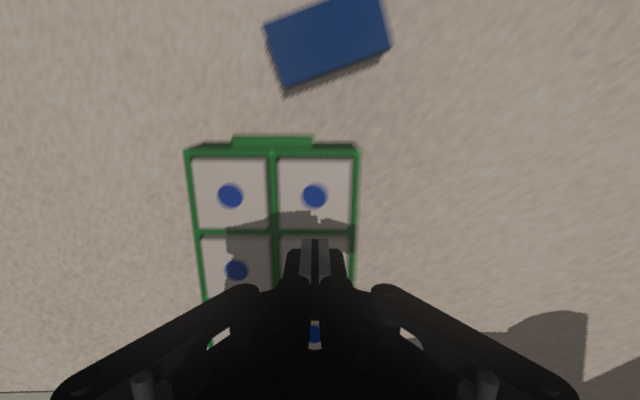

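The wrist picture shows lid_3's dot at (314,196), lid_6's at (230,196) and lid_5's at (236,270), within 2 mm of the top fit. The arm was still settling when it was taken. I'll lower above lid_3 and measure again.

Request:
arm_command(
  rows=[
    {"dx":0.02,"dy":0.003,"dz":-0.005,"wx":0.0,"wy":0.0,"wz":0.0,"gripper":1.0},
    {"dx":0.04,"dy":0.003,"dz":-0.005,"wx":0.0,"wy":0.0,"wz":0.0,"gripper":1.0},
    {"dx":0.06,"dy":0.003,"dz":-0.005,"wx":0.0,"wy":0.0,"wz":0.0,"gripper":1.0},
    {"dx":0.075,"dy":0.003,"dz":-0.005,"wx":0.0,"wy":0.0,"wz":0.0,"gripper":1.0},
    {"dx":0.082,"dy":0.003,"dz":-0.005,"wx":0.0,"wy":0.0,"wz":0.0,"gripper":1.0},
    {"dx":0.082,"dy":0.003,"dz":-0.005,"wx":0.0,"wy":0.0,"wz":0.0,"gripper":1.0},
    {"dx":0.082,"dy":0.003,"dz":-0.005,"wx":0.0,"wy":0.0,"wz":0.0,"gripper":1.0},
    {"dx":0.082,"dy":0.003,"dz":-0.005,"wx":0.0,"wy":0.0,"wz":0.0,"gripper":1.0},
  ],
)

```text
clock: 2.7
position: [514.2, 82.3, 76.4]
ee_rot: [-0.562, 0.429, 0.562, 0.43]
contact_force: [-0.8, -0.1, 0.4]
gripper_width: 0.3
```

Run:
```python
from h import *
wristdots('w2.png');goal(lid(3),64)
```

```text
[325.   26.9] 9086 [538.9 -25.4  61. ] rack -39.4 -182.6
[191.3 239. ] 1008 [583.8 100.3  61. ] rack 36.6 -72.8
[316.5 233.3] 543 [514.7  77.7  61. ] rack -36.0 -76.8
[314.5 338.1] 219 [496.2 149.7  61. ] rack -35.2 -2.4
[214.2 340.8] 82 [558.9 169.2  61. ] rack 30.4 0.1
p [514.14  82.28  76.35] F [ 0.05 -0.2  -0.65] t 2.75 w -0.21604064897616174
d [0.0124 0.0006 0.0002] w [0.18 0.07 0.02] j6 [ 0.47  0.38 -0.45 -0.   -0.74 -0.2 ]
```

View pics/w2.png

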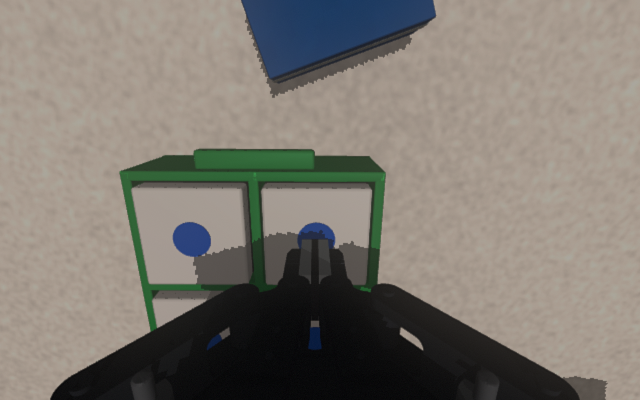

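The second wrist picture shows lid_6's full dot at (191,239), which maps to rack (36.6, -72.8), so the fit is good. The fingertips are over lid_3's dot at (316,237). Now a gentle press.

Request:
arm_command(
  rows=[
    {"dx":0.008,"dy":0.001,"dz":0.0,"wx":0.0,"wy":0.0,"wz":0.0,"gripper":1.0},
    {"dx":0.012,"dy":0.001,"dz":0.0,"wx":0.0,"wy":0.0,"wz":0.0,"gripper":1.0},
    {"dx":0.014,"dy":0.001,"dz":0.0,"wx":0.0,"wy":0.0,"wz":0.0,"gripper":1.0},
    {"dx":0.015,"dy":0.001,"dz":0.0,"wx":0.0,"wy":0.0,"wz":0.0,"gripper":1.0},
    {"dx":0.016,"dy":0.001,"dz":0.0,"wx":0.0,"wy":0.0,"wz":0.0,"gripper":1.0},
    {"dx":0.017,"dy":0.001,"dz":0.0,"wx":0.0,"wy":0.0,"wz":0.0,"gripper":1.0},
    {"dx":0.0175,"dy":0.001,"dz":0.0,"wx":0.0,"wy":0.0,"wz":0.0,"gripper":1.0},
    {"dx":0.0175,"dy":0.001,"dz":0.0,"wx":0.0,"wy":0.0,"wz":0.0,"gripper":1.0},
  ],
)

```text
clock: 3.55
position: [513.0, 81.9, 60.9]
ee_rot: [-0.562, 0.429, 0.562, 0.429]
contact_force: [-5.4, -0.6, 14.2]
gripper_width: -0.3
```

Run:
```python
from h import *
goal(lid(3),57)
```

```text
p [513.02  81.92  60.86] F [-5.38 -0.63 14.2 ] t 3.55 w -0.3187244948806223
d [ 0.0039 -0.0006  0.0003] w [0.23 0.03 0.01] j6 [ 0.47  0.4  -0.46 -0.   -0.7  -0.2 ]
```

Lid_3 is firm: 14 N at z = 60.9. Hopping to lid_6.

Run:
```python
from h import *
for i in (6,5,4,2,1): goal(lid(i),70)
```

```text
p [513.02  81.92  60.86] F [-5.38 -0.63 14.2 ] t 3.55 w -0.3187244948806223
d [-0.0091 -0.0726 -0.    ] w [0.23 0.03 0.01] j6 [ 0.47  0.4  -0.46 -0.   -0.7  -0.2 ]
p [513.02  81.92  60.86] F [-5.38 -0.63 14.2 ] t 3.55 w -0.3187244948806223
d [-0.0091 -0.0729  0.072 ] w [0.23 0.03 0.01] j6 [ 0.47  0.4  -0.46 -0.   -0.7  -0.2 ]
p [513.02  81.92  60.86] F [-5.38 -0.63 14.2 ] t 3.55 w -0.3187244948806223
d [-0.009  -0.0731  0.144 ] w [0.23 0.03 0.01] j6 [ 0.47  0.4  -0.46 -0.   -0.7  -0.2 ]
p [513.02  81.92  60.86] F [-5.38 -0.63 14.2 ] t 3.55 w -0.3187244948806223
d [-0.0091 -0.0009  0.0723] w [0.23 0.03 0.01] j6 [ 0.47  0.4  -0.46 -0.   -0.7  -0.2 ]
p [513.02  81.92  60.86] F [-5.38 -0.63 14.2 ] t 3.55 w -0.3187244948806223
d [-0.0091 -0.0011  0.1443] w [0.23 0.03 0.01] j6 [ 0.47  0.4  -0.46 -0.   -0.7  -0.2 ]
```

Request:
arm_command(
  rows=[
    {"dx":-0.01,"dy":0.0,"dz":0.0,"wx":0.2,"wy":0.0,"wz":0.0,"gripper":1.0},
    {"dx":-0.02,"dy":0.0,"dz":0.0,"wx":0.2,"wy":0.0,"wz":0.0,"gripper":1.0},
    {"dx":-0.02,"dy":-0.025,"dz":0.0,"wx":0.2,"wy":0.0,"wz":0.0,"gripper":1.0},
    {"dx":-0.02,"dy":-0.05,"dz":0.0,"wx":0.2,"wy":0.0,"wz":0.0,"gripper":1.0},
    {"dx":-0.016,"dy":-0.0726,"dz":0.0,"wx":0.2,"wy":0.0,"wz":0.0,"gripper":1.0},
    {"dx":-0.012,"dy":-0.0726,"dz":0.0,"wx":0.2,"wy":0.0,"wz":0.0,"gripper":1.0},
    {"dx":-0.009,"dy":-0.0726,"dz":0.0,"wx":0.2,"wy":0.0,"wz":0.0,"gripper":1.0},
    {"dx":-0.009,"dy":-0.0726,"dz":0.0,"wx":0.2,"wy":0.0,"wz":0.0,"gripper":1.0},
  ],
)

```text
clock: 4.35
position: [581.9, 100.6, 69.3]
ee_rot: [-0.561, 0.431, 0.562, 0.43]
contact_force: [-0.4, 0.2, -0.3]
gripper_width: 0.4
```

Run:
```python
from h import *
goal(lid(6),58)
```

```text
p [581.87 100.59  69.28] F [-0.42  0.16 -0.35] t 4.35 w 0.4421572691072013
d [ 0.0113 -0.0012  0.0001] w [ 0.02  0.03 -0.11] j6 [ 0.44  0.49 -0.28 -0.   -0.81 -0.18]
```

Request:
arm_command(
  rows=[
    {"dx":0.003,"dy":-0.001,"dz":0.0,"wx":0.0,"wy":0.0,"wz":0.0,"gripper":1.0},
    {"dx":0.006,"dy":-0.001,"dz":0.0,"wx":0.0,"wy":0.0,"wz":0.0,"gripper":1.0},
    {"dx":0.008,"dy":-0.001,"dz":0.0,"wx":0.0,"wy":0.0,"wz":0.0,"gripper":1.0},
    {"dx":0.009,"dy":-0.001,"dz":0.0,"wx":0.0,"wy":0.0,"wz":0.0,"gripper":1.0},
    {"dx":0.01,"dy":-0.001,"dz":0.0,"wx":0.0,"wy":0.0,"wz":0.0,"gripper":1.0},
    {"dx":0.0105,"dy":-0.001,"dz":0.0,"wx":0.0,"wy":0.0,"wz":0.0,"gripper":1.0},
    {"dx":0.0105,"dy":-0.001,"dz":0.0,"wx":0.0,"wy":0.0,"wz":0.0,"gripper":1.0},
    {"dx":0.0105,"dy":-0.001,"dz":0.0,"wx":0.0,"wy":0.0,"wz":0.0,"gripper":1.0},
  ],
)

```text
clock: 5.15
position: [582.6, 100.8, 60.9]
ee_rot: [-0.561, 0.431, 0.562, 0.43]
contact_force: [-5.0, 1.0, 11.6]
gripper_width: -0.0
```

Run:
```python
from h import *
goal(lid(5),70)
```

```text
p [582.58 100.75  60.9 ] F [-5.01  1.   11.55] t 5.15 w -0.02590744387306529
d [-0.0091 -0.0005  0.0721] w [ 0.06  0.   -0.1 ] j6 [ 0.44  0.5  -0.28 -0.   -0.79 -0.18]
```

Lid_6 is firm too (12 N at 60.9). On to lid_5.

Request:
arm_command(
  rows=[
    {"dx":-0.01,"dy":0.0,"dz":0.0,"wx":0.0,"wy":0.0,"wz":0.0,"gripper":1.0},
    {"dx":-0.02,"dy":0.0,"dz":0.0,"wx":0.0,"wy":0.0,"wz":0.0,"gripper":1.0},
    {"dx":-0.02,"dy":0.0,"dz":0.025,"wx":0.0,"wy":0.0,"wz":0.0,"gripper":1.0},
    {"dx":-0.02,"dy":0.0,"dz":0.05,"wx":0.0,"wy":0.0,"wz":0.0,"gripper":1.0},
    {"dx":-0.016,"dy":0.0,"dz":0.072,"wx":0.0,"wy":0.0,"wz":0.0,"gripper":1.0},
    {"dx":-0.012,"dy":0.0,"dz":0.072,"wx":0.0,"wy":0.0,"wz":0.0,"gripper":1.0},
    {"dx":-0.009,"dy":0.0,"dz":0.072,"wx":0.0,"wy":0.0,"wz":0.0,"gripper":1.0},
    {"dx":-0.009,"dy":0.0,"dz":0.072,"wx":0.0,"wy":0.0,"wz":0.0,"gripper":1.0},
  ],
)

```text
clock: 5.95
position: [563.7, 169.6, 69.5]
ee_rot: [-0.561, 0.431, 0.562, 0.429]
contact_force: [-0.2, 1.4, -0.3]
gripper_width: 0.3
```

Run:
```python
from h import *
goal(lid(5),58.8)
```

```text
p [563.68 169.58  69.49] F [-0.15  1.41 -0.28] t 5.95 w 0.259250067062575
d [ 0.0107 -0.0009  0.0007] w [ 0.02 -0.01 -0.17] j6 [ 0.57  0.49 -0.28 -0.   -0.81 -0.3 ]
```

Request:
arm_command(
  rows=[
    {"dx":0.003,"dy":-0.001,"dz":0.0005,"wx":0.0,"wy":0.0,"wz":0.0,"gripper":1.0},
    {"dx":0.006,"dy":-0.001,"dz":0.0005,"wx":0.0,"wy":0.0,"wz":0.0,"gripper":1.0},
    {"dx":0.008,"dy":-0.001,"dz":0.0005,"wx":0.0,"wy":0.0,"wz":0.0,"gripper":1.0},
    {"dx":0.009,"dy":-0.001,"dz":0.0005,"wx":0.0,"wy":0.0,"wz":0.0,"gripper":1.0},
    {"dx":0.01,"dy":-0.001,"dz":0.0005,"wx":0.0,"wy":0.0,"wz":0.0,"gripper":1.0},
    {"dx":0.0105,"dy":-0.001,"dz":0.0005,"wx":0.0,"wy":0.0,"wz":0.0,"gripper":1.0},
    {"dx":0.0105,"dy":-0.001,"dz":0.0005,"wx":0.0,"wy":0.0,"wz":0.0,"gripper":1.0},
    {"dx":0.0105,"dy":-0.001,"dz":0.0005,"wx":0.0,"wy":0.0,"wz":0.0,"gripper":1.0},
  ],
)

```text
clock: 6.75
position: [564.4, 170.2, 59.2]
ee_rot: [-0.561, 0.431, 0.562, 0.429]
contact_force: [-0.1, -2.3, 2.1]
gripper_width: 0.2
```

Run:
```python
from h import *
goal(lid(4),70)
```

```text
p [564.44 170.2   59.19] F [-0.09 -2.35  2.07] t 6.75 w 0.16190546964241526
d [-0.0108 -0.      0.0723] w [ 0.02 -0.02 -0.17] j6 [ 0.57  0.5  -0.29 -0.   -0.79 -0.3 ]
```

Lid_5 gives: only 2 N while 1.8 mm down, so it is the loose one. I'll press it on to its seat, with the tip at its middle.

Request:
arm_command(
  rows=[
    {"dx":0.001,"dy":0.0,"dz":0.0,"wx":0.0,"wy":0.0,"wz":-0.1,"gripper":1.0},
    {"dx":0.002,"dy":0.0,"dz":0.0,"wx":0.0,"wy":0.0,"wz":-0.1,"gripper":1.0},
    {"dx":0.003,"dy":0.0,"dz":0.0,"wx":0.0,"wy":0.0,"wz":-0.1,"gripper":1.0},
    {"dx":0.0035,"dy":0.0,"dz":0.0,"wx":0.0,"wy":0.0,"wz":-0.1,"gripper":1.0},
    {"dx":0.004,"dy":0.0,"dz":0.0,"wx":0.0,"wy":0.0,"wz":-0.1,"gripper":1.0},
    {"dx":0.0045,"dy":0.0,"dz":0.0,"wx":0.0,"wy":0.0,"wz":-0.1,"gripper":1.0},
    {"dx":0.005,"dy":0.0,"dz":0.0,"wx":0.0,"wy":0.0,"wz":-0.1,"gripper":1.0},
    {"dx":0.005,"dy":0.0,"dz":0.0,"wx":0.0,"wy":0.0,"wz":-0.1,"gripper":1.0},
  ],
)

```text
clock: 7.55
position: [564.6, 169.9, 55.9]
ee_rot: [0.561, -0.431, -0.561, -0.43]
contact_force: [-3.2, -3.2, 12.7]
gripper_width: 0.3
```

Run:
```python
from h import *
goal(lid(5),54)
s=arm.read_state();print(s['wrist_torque'])
wristdots('w3.png');save('side','side3.png');goal(lid(5),54)
```

```text
p [564.6  169.89  55.88] F [-3.17 -3.18 12.7 ] t 7.55 w 0.2789110360518905
d [0.0019 0.0001 0.0007] w [ 0.06 -0.06 -0.05] j6 [ 0.57  0.5  -0.29  0.   -0.77 -0.3 ]
[-0.88334877  1.02118314 -0.00256031]
[315.  111.4] 1968 [583.7  99.9  61. ] rack 36.4 -73.3
[478.  111.7] 1967 [513.9  81.1  61. ] rack -35.9 -73.3
[314.5 236.8] 76 [568.1 158.5  61. ] rack 36.5 -12.5
[454.8 257.5] 1254 [495.2 150.9  61. ] rack -35.9 -1.0
p [564.61 169.89  55.88] F [-3.   -3.36 11.4 ] t 7.65 w -0.25369188467887166
d [0.0019 0.0001 0.0007] w [ 0.06 -0.06 -0.04] j6 [ 0.57  0.5  -0.29  0.   -0.77 -0.3 ]
```

View pics/w3.png

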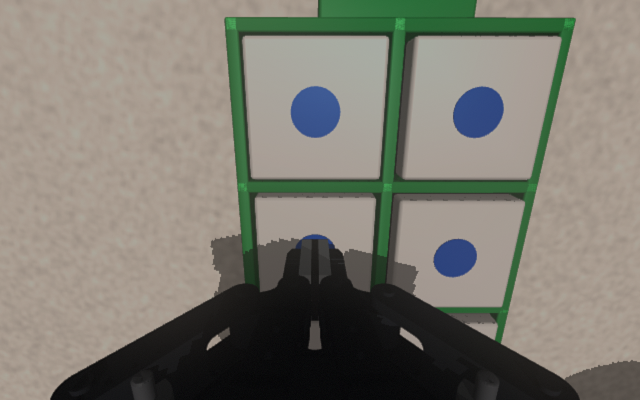

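Run:
```python
import cv2
i=cv2.imread('pics/side3.png')[120:250,240:380];cv2.imwrite('pics/side3c.png',cv2.resize(i,None,fx=4,fy=4,interpolation=cv2.INTER_CUBIC))
```

```text
(no output)
```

View pics/side3c.png

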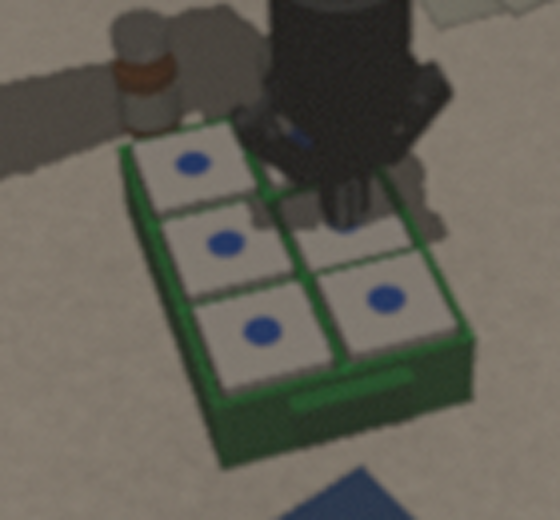

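Request:
arm_command(
  rows=[
    {"dx":0.002,"dy":0.0,"dz":0.0005,"wx":0.0,"wy":0.0,"wz":0.0,"gripper":1.0},
    {"dx":0.002,"dy":0.0,"dz":0.0005,"wx":0.0,"wy":0.0,"wz":0.0,"gripper":1.0},
    {"dx":0.002,"dy":0.0,"dz":0.0005,"wx":0.0,"wy":0.0,"wz":0.0,"gripper":1.0},
    {"dx":0.002,"dy":0.0,"dz":0.0005,"wx":0.0,"wy":0.0,"wz":0.0,"gripper":1.0},
    {"dx":0.002,"dy":0.0,"dz":0.0005,"wx":0.0,"wy":0.0,"wz":0.0,"gripper":1.0},
    {"dx":0.002,"dy":0.0,"dz":0.0005,"wx":0.0,"wy":0.0,"wz":0.0,"gripper":1.0},
    {"dx":0.002,"dy":0.0,"dz":0.0005,"wx":0.0,"wy":0.0,"wz":0.0,"gripper":1.0},
    {"dx":0.002,"dy":0.0,"dz":0.0005,"wx":0.0,"wy":0.0,"wz":0.0,"gripper":1.0},
  ],
)

```text
clock: 8.45
position: [564.6, 169.9, 55.9]
ee_rot: [0.562, -0.43, -0.561, -0.429]
contact_force: [-4.6, -3.3, 13.3]
gripper_width: -0.1
```

The side crop shows the fingertips on lid_5's dot and the lid sitting lower than its neighbours with no visible tilt. The jar is undisturbed. Pushing a little further left z at 55.9, so the lid is on its seat, and I'm handing in.

Run:
```python
from h import *
goal(lid(5),54)
print(arm.job_done())
```

```text
p [564.62 169.9   55.89] F [-4.62 -3.31 13.27] t 8.45 w -0.08870438542100258
d [0.0019 0.0001 0.0007] w [ 0.1  -0.11 -0.03] j6 [ 0.57  0.5  -0.29  0.   -0.77 -0.31]
the job is handed in; nothing more can be done
None
```

The loose lid is lid_5, and I handed in at 8.45 s with the arm still holding it down.

- **Finding it:** I pressed three lids at the middle with the fingers closed. Lid_3 was firm (14 N at 60.9 mm) and so was lid_6 (12 N at 60.9 mm). Lid_5 sank 1.8 mm under only 2 N. I then stopped, so lids 1, 2 and 4 were never pressed.
- **Pressing it down:** I pushed lid_5 at its middle to z = 55.9 mm, about 5 mm down. Pushing a little further did not lower it, so it is on its seat, held with about 13 N.
- **Checks:** The tool was within about 0.1° of vertical and under 1 mm from the lid's middle as fitted from the top picture. In the side picture I saw no tilt. That is only a visual check, because the fingers hide part of the lid.
- **Disagreements:** Wrist-camera dot positions that were partly hidden by the fingers were several mm off, so I did not use them. There was also a steady 3–5 N sideways force while holding.
- **Other items:** No lid was lifted, and the arm never came near the jar, carton or roll.

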